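Draw a screwdriver from the slanted rack and ready it over a screw

TASK

Draw the screwdriver out of the slanted rack, turn it upright with its blade pointing down, and hold it ready over the one screw in the middle of the circuit board: tip right above the screw and about 3 cm clear of it, touching nothing. Finish while still holding it there in the gripper, without putting it down. Leave the desoldering pump in its stand, the tin and the tape roll where they are.

Things in the scene. Friction and masses are not known exactly. Their poses are not given: they have to be found in the camera images.
- driver_grip (a point): screwdriver, 168 mm long, 50 g, in the rack at first: round handle 17 mm across and 82 mm long, thin blade 3.6 mm across and 80 mm long. The point is on its axis, half-way along the handle (41 mm from either end of it). Its y axis runs along the tool from the tip to the handle's end; at first this slants up, leaning 0.5 to 0.6 rad from the vertical towards the rack's front. Grip it here
- driver_tip (a point): the tip of the screwdriver's blade, on its axis, 120 mm from driver_grip; axes as for driver_grip
- rack_mouth (a point): middle one of three bores in the wooden rack, at its mouth, 90 mm above the bench. The rack is fixed, about 105 x 108 x 105 mm; its z is up, its -x is its front. The bores lean 0.5 rad from the vertical, mouth to the front, along (-0.479, 0, 0.878) in the rack's axes, and are 7.5 mm wide: the blade stands in one loosely, 80 mm deep, the handle's end resting on the sloping face. Draw it out along the bore
- board_screw (a point): top of the brass-coloured slotted screw, 10 mm across, in the middle of a 36 mm square aluminium plate at the centre of the blue circuit board; 18 mm above the bench. The board, 70 mm (its x) by 100 mm (its y), lies flat and is fixed. Everything else on it is lower than the screw
- pump_centre (a point): bystander: desoldering pump, 155 mm long and 22 mm thick, standing loose and upright, plunger up, in a dark tubular stand (flange 84 mm across, fixed). The point is its middle, 92 mm above the bench; it reaches 170 mm above the bench. Stand and rack are 100 mm or more apart and may have changed places
- tin: bystander: round grey tin with a lid, 46 mm across, 28 mm high, loose; origin at the centre of its underside
- tape_roll: bystander: roll of pale tape, 100 mm across, 25 mm high, loose; origin at the centre of its underside
Mind the look-alikes: they are no part of the job. What is shaped like the part that bears board_screw but red is not meant.

How it is judged:
On the way:
1. the screwdriver is drawn out of the rack: its tip is above the bore's mouth (z of driver_tip in the frame of rack_mouth above 0.003 m), for 0.1 s.
At the end, for the whole second after the job is handed in: The screwdriver is held still in the fingers, blade down and within 10 degrees of upright, its tip within 15 mm (level distance) of the screw's axis and 10 to 60 mm above the screw, not touching the board (horizontal distance between driver_tip and board_screw below 0.015 m and height (world z) of driver_tip between 0.028 and 0.078 m and angle between driver_grip's own y axis and vertical below 0.17 rad and contact force between driver and the fingers above 1 N and contact force between driver and board below 0.1 N and linear speed of driver below 0.03 m/s); the arm keeps its last pose, push and grip.
It fails at once if the screwdriver presses on the board (contact force between driver and board above 1 N).
It fails at once if the pump is moved more than 25 mm (distance of pump_centre from where it was at the start of the episode above 0.025 m).
It fails at once if the tin is moved more than 25 mm (distance of tin from where it was at the start of the episode above 0.025 m).
It fails at once if the tape roll is moved more than 25 mm (distance of tape_roll from where it was at the start of the episode above 0.025 m).
It also fails if it takes over 38 s, if anything falls off the work surface, if the arm or the gripper's body presses on something with over 40 N, if the wrist force passes 120 N, or if a joint passes its speed limit or range.

ROBOT

A 6-joint arm with a two-finger parallel gripper is mounted at the origin on a cart in front of the work surface, level with it; the furniture and walls round the work are solid. World frame = base frame: x ahead of the robot, y to its left, z up, the work surface at z = 0. Lengths are in m, angles in rad, forces in N, time in s.
With the tool pointing down it reaches from about 0.375 to 0.9 m from the base axis. Payload 3.1 kg.
Tool frame: the origin (TCP) lies at the very end of the fingers, on their centre line; the grasp point (between the pads) lies 19 mm behind it (manip.pinch_z is the distance from the TCP to the grasp point, in m); z points along the fingers, y is the line along which they close (so a half turn about z gives the same grasp; the last joint's range is limited). The gripper opens to 85 mm and grips with 20 to 120 N. Pads are 22 mm wide; open, the fingers measure 114 mm over their backs; the gripper's body (76 mm by 85 mm) begins 54 mm behind the grasp point. The pads swing forward as they close: fully open they stand 13 mm farther back than shut.
Start: joints at [1.149, 0.527, 1.433, -0, 1.181, -0.178], TCP at [0.151, 0.607, 0.231] pointing down, gripper open.
Joint ranges: [-3.08, 3.08], [-0.75, 2.2], [0.22, 2.44], [-1.43, 4.57], [0, 2.65], [-2.85, 2.85]. Speed limits (rad/s): [2.79, 2.79, 3.14, 3.14, 3.14, 3.14].

INTERFACE

Orientations are given as a unit quaternion [x, y, z, w].
In Python, from station import manip gives the robot as it stands.
- The arm moves only by the tool servo_tool, never from a script. Its argument "commands" is one flat list of numbers, 7 for each row, row after row: the shift along the tool's x, y, z each as a share of 500 mm, from -1 to 1, then the turn, a rotation vector about the tool's x, y, z each as a share of 360 degrees, from -1 to 1, then the opening, from -1 (shut) to 1 (fully open). In form: [dx, dy, dz, rx, ry, rz, claw, dx, dy, dz, rx, ry, rz, claw, ...]. A call has 1 to 12 rows; each row shifts and turns the commanded pose from where the row before left it, along the tool's axes as they then stand; what a row does not reach is not made up. A row lasts 1/12 s, in which the tool goes at most 41.7 mm and 7.16 degrees, less where a joint would pass 70% of its speed; a pose out of reach is approached as far as the arm can. A call with a number of a shift or a turn outside -1 to 1 is refused whole. A call with a gripper value outside its range is refused whole. The fingers move at their own pace and stop on an object; "force" is the grip in N (left out, the last holds). Time passes only in rows, so rows that do not move let the fingers close. It gives the time, the measured TCP pose, the force, the opening and the grip force at its end, in the units of the state.
- manip.sense(): the state, without advancing time (a new reading comes with each control period).
- manip.snapshot(name): name is "scene" or "side" or "wrist"; returns a dict with "img" (384x512x3 uint8, red, green, blue), "mtx" (3x3 intrinsics, pixels), "world_to_cam" (4x4, takes a point from world to camera coordinates). Camera axes: x right, y up, looking along -z (the intrinsics and any distortion apply to the point x, -y, -z); pixel columns grow to the right and rows downward; lengths in m; the calibration is good to about 2 mm. A picture is of the moment at which its call begins. There is no depth.
- manip.sign_off(): hands the job in; it is judged then, once.
Trained networks look in a picture, given as the dict that the camera call returned (one of the last four; its "shot" number tells which), for a name from the list of things; names that differ only in an ending like _2 or _b are one class to them, and where a whole thing is asked for, a point or a joint stands for the part that bears it (a point fixed in the world has none). Each returns a list of dicts, best first, with "conf" (0 to 1); they miss things now and then, are a little off and sometimes report something else, mostly with a low value. They report only what shows in the picture. A call takes as long as a camera call. They do not tell look-alikes from the thing itself.
- manip.look_for(picture, query): "box" ([left, top, width, height] in pixels, round what is visible of it).
- manip.silhouettes(picture, query): "pixels" (384x512 bool, what is visible of it) and "box" ([left, top, width, height] in pixels, round what is visible of it).
The state is a dict: "t": time; "q": joint angles; "qd": joint speeds; "tau": joint torques, N m; "tcp_pos": TCP position; "tool_rot": TCP orientation; "force": force on the tool from outside, world axes, zero at the start; "ft_torque": the same for the moment, N m; "finger_gap": opening from 0.0 (shut) to 1.0 (fully open); "gripper_force": force on a finger pad.
Only numpy, scipy, OpenCV 4.12 (cv2) and the standard library are available. Lean on these libraries where they do the work, as an engineer would, in place of code of your own. Each camera call takes 0.05 s, during which the arm holds its last target. There are 200 camera calls.

## Working session

There is one attempt and no reset: what is moved stays moved. The work goes in short steps, Python scripts to look and compute and a tool call to move; the robot and the scene stay as the last step left them, time stands still between calls to the robot, and variables do not carry over. Pictures are saved under pics/ and viewed, at most 10 in all, crops included, and the job is handed in when it is done.

Besides the shell and the picture viewer there is one more tool, called after "Emit:" as a command line: name --argument value ..., lists and objects as JSON in quotes. servo_tool: Moves the arm, as the interface text tells. Its arguments: {"type":"object","properties":{"commands":{"type":"array"},"force":{"type":"number"}},"required":["commands"]}

```bash
mkdir -p pics; ls
cat > h.py <<'E'
import numpy as np, cv2, pickle
from station import manip
from scipy.spatial.transform import Rotation as R
def save(p,f): cv2.imwrite('pics/'+f, cv2.cvtColor(p['img'],cv2.COLOR_RGB2BGR))
def proj(p,X):
    X=np.atleast_2d(X); c=(p['world_to_cam']@np.c_[X,np.ones(len(X))].T)[:3].T*[1,-1,-1]
    u=c@p['mtx'].T; return u[:,:2]/u[:,2:]
def ray(p,uv):
    W=p['world_to_cam']; Rm=W[:3,:3]; o=-Rm.T@W[:3,3]
    d=np.linalg.inv(p['mtx'])@[uv[0],uv[1],1]; d=Rm.T@(d*[1,-1,-1]); return o,d/np.linalg.norm(d)
def atz(p,uv,z):
    o,d=ray(p,uv); return o+d*(z-o[2])/d[2]
def tri(obs):
    A=np.zeros((3,3));b=np.zeros(3)
    for p,uv in obs:
        o,d=ray(p,uv);M=np.eye(3)-np.outer(d,d);A+=M;b+=M@o
    X=np.linalg.solve(A,b); return X,[proj(p,X)[0]-uv for p,uv in obs]
E
python3 - <<'E'
from h import *
ps={n:manip.snapshot(n) for n in('scene','side','wrist')}
pickle.dump(ps,open('ps.pkl','wb'))
for n,p in ps.items():
    print(n,p.keys(),p['mtx'].round(1).tolist(),np.round(-p['world_to_cam'][:3,:3].T@p['world_to_cam'][:3,3],3))
    for q in('driver_grip','rack_mouth','board_screw','pump_centre','tin','tape_roll'):
        print(n,q,[(np.round(d['box']).tolist(),round(d['conf'],2)) for d in manip.look_for(p,q)])
cv2.imwrite('pics/a.png',cv2.cvtColor(cv2.resize(np.vstack([ps['scene']['img'],ps['side']['img']]),None,fx=.78,fy=.78),cv2.COLOR_RGB2BGR))
save(ps['scene'],'scene.png');save(ps['side'],'side.png')
print(manip.sense())
E
```

```text
pics
scene dict_keys(['img', 'mtx', 'world_to_cam', 'shot']) [[495.1, 0.0, 257.6], [0.0, 495.1, 192.9], [0.0, 0.0, 1.0]] [ 0.204 -0.185  0.729]
scene driver_grip [([172.0, 218.0, 30.0, 27.0], 0.57)]
scene rack_mouth [([134.0, 221.0, 80.0, 85.0], 0.7)]
scene board_screw [([305.0, 256.0, 51.0, 47.0], 0.9), ([161.0, 159.0, 38.0, 33.0], 0.82)]
scene pump_centre [([224.0, 141.0, 17.0, 59.0], 0.94)]
scene tin [([330.0, 196.0, 24.0, 26.0], 0.84)]
scene tape_roll [([268.0, 168.0, 50.0, 41.0], 0.68)]
side dict_keys(['img', 'mtx', 'world_to_cam', 'shot']) [[359.8, 0.0, 260.8], [0.0, 359.8, 190.0], [0.0, 0.0, 1.0]] [ 0.59  -0.367  0.617]
side driver_grip [([191.0, 174.0, 6.0, 19.0], 0.65), ([292.0, 190.0, 42.0, 36.0], 0.39)]
side rack_mouth [([165.0, 177.0, 58.0, 56.0], 0.74)]
side board_screw [([235.0, 157.0, 36.0, 21.0], 0.9), ([246.0, 250.0, 44.0, 46.0], 0.75), ([258.0, 142.0, 11.0, 45.0], 0.53)]
side pump_centre [([260.0, 145.0, 9.0, 43.0], 0.88), ([315.0, 228.0, 13.0, 6.0], 0.45)]
side tin []
side tape_roll [([296.0, 194.0, 34.0, 32.0], 0.71)]
wrist dict_keys(['img', 'mtx', 'world_to_cam',
[... 206 characters left out ...]
't': 1.05, 'q': array([ 1.14843615e+00,  5.27485670e-01,  1.43272398e+00,  2.77313696e-05,
        1.18142338e+00, -1.78526602e-01]), 'qd': array([-1.73964544e-03, -3.81083038e-05,  1.63983205e-03, -3.16098295e-04,
        4.71452514e-04,  1.20099079e-03]), 'tau': array([ 1.37077262e-03, -4.42329025e+01, -1.78425014e+01, -8.63526066e-05,
        6.34632252e-04, -5.87070360e-06]), 'tcp_pos': array([0.15085352, 0.60647967, 0.23131156]), 'tool_rot': array([ 1.21620213e-01,  9.92576709e-01, -1.54895420e-05, -1.82282557e-05]), 'force': array([-0.32902091, -0.36752556, -0.23159357]), 'ft_torque': array([-0.02776799, -0.04685471, -0.03616996]), 'gripper_force': 0.0, 'finger_gap': 0.999584883327547}
```

View pics/scene.png

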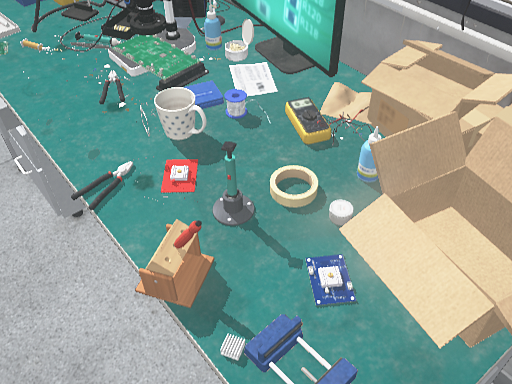

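View pics/side.png

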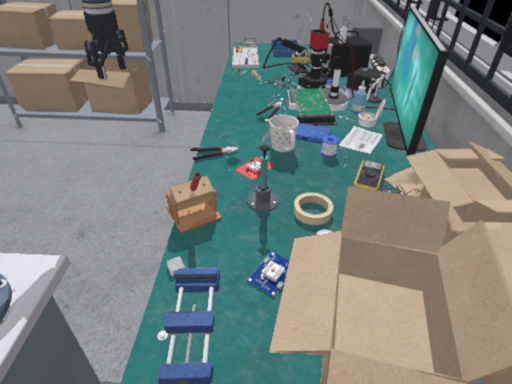

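The scene view shows the rack with the red screwdriver at about (188,234), the pump at (232,190), the tape roll at (293,186) and the tin at (340,211). There are two candidate boards: blue at (330,278) and red at (180,175). The blue one fits the description, since red is explicitly not meant. I'll confirm it in an enlarged crop.

Run:
```python
from h import *
ps=pickle.load(open('ps.pkl','rb'))
def c(n,x,y,w,h): return cv2.resize(ps[n]['img'][y:y+h,x:x+w],(400,300),interpolation=cv2.INTER_CUBIC)
im=np.vstack([np.hstack([c('scene',125,210,100,75+0),c('scene',290,245,80,60)]),np.hstack([c('side',155,170,80,60),c('side',235,240,80,60)])])
cv2.imwrite('pics/crop.png',im[:,:,::-1])
```

```text
(no output)
```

View pics/crop.png

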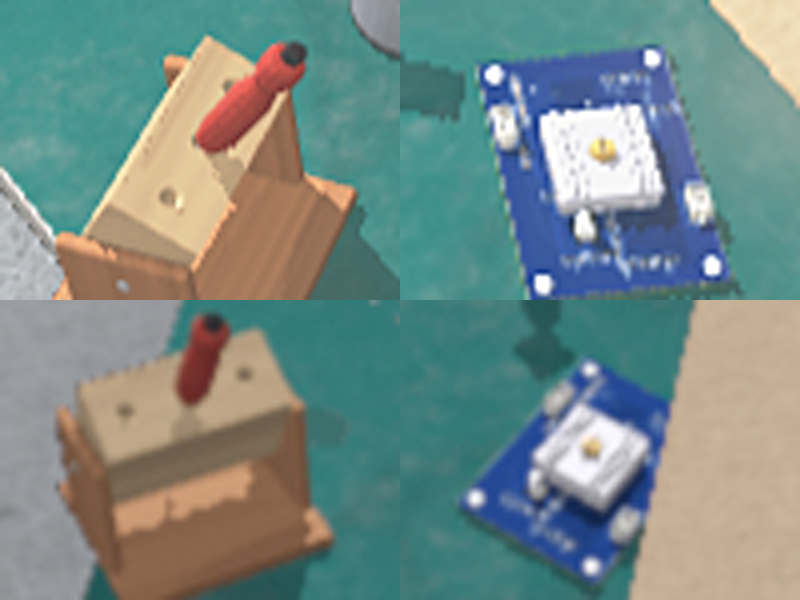

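Run:
```python
from h import *
ps=pickle.load(open('ps.pkl','rb'));s,d=ps['scene'],ps['side']
for n,a,b in [('screw',(330.4,275),(273.4,269.4)),('base',(176.5,246),(193,189.6)),('end',(198.2,223.8),(197.6,174.8)),('bore1',(167,259.2),(180,192)),('bore2',(182.5,231.2),(203.8,184.8))]:
    X,e=tri([(s,a),(d,b)]);print(n,X.round(4),np.round(e,1).tolist())
print('screw z',atz(s,(330.4,275),.018),atz(d,(273.4,269.4),.018))
for uv,p in [((167,259.2),s),((180,192),d),((182.5,231.2),s),((203.8,184.8),d)]: print(atz(p,uv,.09))
print('pump',atz(s,(234,209),0),'tape',atz(s,(294,186),.02),'tin',atz(s,(341,211),.02))
```

```text
screw [0.611  0.1325 0.0116] [[0.1, 0.6], [0.3, -0.4]]
base [0.4144 0.3032 0.0842] [[0.0, 0.7], [0.2, -0.4]]
end [0.4391 0.2627 0.158 ] [[0.0, 0.7], [0.2, -0.4]]
bore1 [0.387  0.2874 0.0879] [[0.0, 0.6], [0.2, -0.3]]
bore2 [0.438  0.3208 0.0871] [[0.0, 1.1], [0.4, -0.6]]
screw z [0.60822954 0.13066792 0.018     ] [0.61027944 0.12603728 0.018     ]
[0.38696978 0.28687102 0.09      ]
[0.38758155 0.2835402  0.09      ]
[0.43822535 0.32058611 0.09      ]
[0.43833708 0.31448972 0.09      ]
pump [ 5.82735340e-01  3.75023699e-01 -1.11022302e-16] tape [0.70482403 0.33254018 0.02      ] tin [0.7286435  0.22321597 0.02      ]
```

```bash
cat >> h.py <<'E'
def plan(Rt,pt):
    """shift (in current tool frame, share of 500mm) then turn rotvec (share of 360deg); prints also minimal rows"""
    s=manip.sense(); R0=R.from_quat(s['tool_rot']); d=R0.inv().apply(np.array(pt)-s['tcp_pos']); w=(R0.inv()*Rt).as_rotvec()
    print('t',round(s['t'],2),'tcp',s['tcp_pos'].round(4),'shift mm',(d*1e3).round(1),'share',(d/.5).round(4),'rows>',np.linalg.norm(d)/.0417,'turn deg',np.rad2deg(w).round(2),'share',(w/2/np.pi).round(4),'rows>',np.rad2deg(np.linalg.norm(w))/7.16,'turn-first shift share',(Rt.inv().apply(np.array(pt)-s['tcp_pos'])/.5).round(4))
def frame(z,yhint):
    z=np.array(z)/np.linalg.norm(z); y=np.array(yhint)-np.dot(yhint,z)*z; y/=np.linalg.norm(y); return R.from_matrix(np.c_[np.cross(y,z),y,z])
E
python3 - <<'E'
from h import *
a=np.array([.265,-.415,.87]); a/=np.linalg.norm(a)
G=np.array([.425,.283,.123]); Rt=frame(-a,[.84,.545,0])
plan(Rt,G+.12*a)
E
```

```text
t 1.05 tcp [0.1509 0.6065 0.2313] shift mm [-387.  -288.4    3.9] share [-0.7741 -0.5768  0.0078] rows> 11.574921635827012 turn deg [-11.28  28.02  42.13] share [-0.0313  0.0778  0.117 ] rows> 7.240028096510918 turn-first shift share [-0.8387  0.1086 -0.4654]
```

Emit:
servo_tool --commands '[-0.0645,-0.048,0,0,0,0,1,-0.0645,-0.048,0,0,0,0,1,-0.0645,-0.048,0,0,0,0,1,-0.0645,-0.048,0,0,0,0,1,-0.0645,-0.048,0,0,0,0,1,-0.0645,-0.048,0,0,0,0,1,-0.0645,-0.048,0,0,0,0,1,-0.0645,-0.048,0,0,0,0,1,-0.0645,-0.048,0,0,0,0,1,-0.0645,-0.048,0,0,0,0,1,-0.0645,-0.048,0,0,0,0,1,-0.0645,-0.048,0,0,0,0,1]'

```text
t: 2.05
tcp_pos: [0.4579, 0.2319, 0.2316]
tool_rot: [0.122, 0.993, 0.0, 0.0]
force: [0.7, 1.2, 0.3]
finger_gap: 0.999
gripper_force: 0.0
```

Emit:
servo_tool --commands '[0,0,0,-0.0039,0.0097,0.0146,1,0,0,0,-0.0039,0.0097,0.0146,1,0,0,0,-0.0039,0.0097,0.0146,1,0,0,0,-0.0039,0.0097,0.0146,1,0,0,0,-0.0039,0.0097,0.0146,1,0,0,0,-0.0039,0.0097,0.0146,1,0,0,0,-0.0039,0.0097,0.0146,1,0,0,0,-0.0039,0.0097,0.0146,1,0,0,0,0,0,0,1,0,0,0,0,0,0,1]'

```text
t: 2.88
tcp_pos: [0.4571, 0.2329, 0.231]
tool_rot: [0.461, 0.85, 0.122, -0.222]
force: [0.5, 0.2, 0.2]
finger_gap: 1.004
gripper_force: 0.0
```

Run:
```python
from h import *
w=manip.snapshot('wrist');pickle.dump(w,open('w1.pkl','wb'));save(w,'w1.png')
a=np.array([.265,-.415,.87]); a/=np.linalg.norm(a)
G=np.array([.425,.283,.123]); plan(frame(-a,[.84,.545,0]),G+.12*a)
print(proj(w,[G,G+.041*a,G-.041*a]),manip.sense()['q'].round(2))
for q in('driver_grip','rack_mouth'): print([(np.round(x['box']),x['conf']) for x in manip.look_for(w,q)])
```

```text
t 2.93 tcp [0.457  0.2334 0.2313] shift mm [-2.  -0.3  3.3] share [-0.004  -0.0006  0.0067] rows> 0.09353991756833013 turn deg [-0.04  0.15  0.18] share [-0.0001  0.0004  0.0005] rows> 0.03369624130985855 turn-first shift share [-0.004  -0.0006  0.0067]
[[256.07744818 182.89734746]
 [255.87157466 199.49209309]
 [256.23268338 170.38438043]] [-0.    0.47  1.67  0.44  1.32 -0.76]
[(array([247., 162.,  22.,  48.]), 0.7)]
[(array([202., 129., 106.,  92.]), 0.93)]
```

View pics/w1.png

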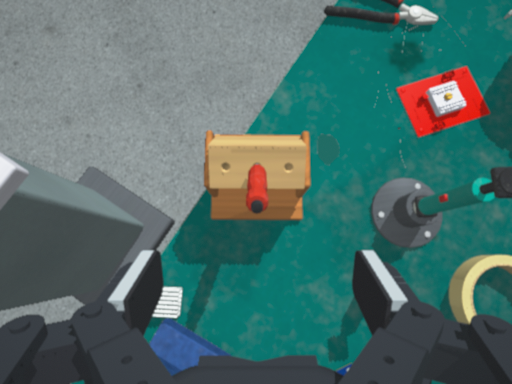

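The wrist view shows the handle's end at (257,206), its base near (257,167), and the side bores at (226,167) and (289,167). Next I'll refine with three views.

Run:
```python
from h import *
ps=pickle.load(open('ps.pkl','rb'));s,d=ps['scene'],ps['side'];w=pickle.load(open('w1.pkl','rb'))
r={}
for n,a,b,c in [('base',(176.5,246),(193,189.6),(257,167.5)),('end',(198.2,223.8),(197.6,174.8),(257,206)),('bore1',(167,259.2),(180,192),(226,167)),('bore2',(182.5,231.2),(203.8,184.8),(289,167))]:
    X,e=tri([(s,a),(d,b),(w,c)]);r[n]=X;print(n,X.round(4),np.round(e,1).tolist())
m=(r['bore1']+r['bore2'])/2;y=r['bore1']-r['bore2'];h=np.cross(y,[0,0,1]);h/=np.linalg.norm(h)
if h[1]>0:h=-h
print('mid',m,np.linalg.norm(y),'front',h); b=h*.479+np.array([0,0,.878]);m[2]=.09
for lean in(.5,.55,.6):
    v=h*np.sin(lean)+np.array([0,0,np.cos(lean)]); print(lean,m+.082*v,m+.041*v,proj(w,m+.082*v),proj(s,m+.082*v),proj(d,m+.082*v))
v=r['end']-m;print(v/np.linalg.norm(v),np.linalg.norm(v))
print(atz(w,(226,167),.09),atz(w,(289,167),.09))
```

```text
base [0.4139 0.3032 0.0845] [[-0.3, 0.8], [-0.0, -0.5], [0.8, 0.8]]
end [0.4391 0.2626 0.1581] [[0.1, 0.7], [0.2, -0.4], [0.0, -0.1]]
bore1 [0.3873 0.2872 0.0879] [[0.3, 0.6], [0.3, -0.3], [-0.5, -0.6]]
bore2 [0.4382 0.3203 0.0875] [[0.3, 1.1], [0.4, -0.6], [-0.3, -0.5]]
mid [0.41279445 0.30371326 0.08770616] 0.060712648692152205 front [ 0.54526478 -0.83826387 -0.        ]
0.5 [0.43423039 0.27075868 0.16196177] [0.42351242 0.28723597 0.12598089] [[257.58828958 191.98646852]] [[192.33473424 221.24036615]] [[196.10271855 170.66892837]]
0.55 [0.43616469 0.26778497 0.15990701] [0.42447957 0.28574911 0.12495351] [[257.58070669 197.35770343]] [[194.61987169 222.6514435 ]] [[196.82961875 172.2601141 ]]
0.6 [0.43804058 0.26490107 0.15767752] [0.42541751 0.28430716 0.12383876] [[257.57185896 202.56202346]] [[196.84787564 224.11942625]] [[197.54619614 173.89603802]]
[ 0.3137947  -0.49104248  0.81265624] 0.08381157572773204
[0.38854379 0.28651323 0.09      ] [0.43889606 0.31926498 0.09      ]
```

Run:
```python
from h import *
h=np.array([.5453,-.8383,0]);v=h*np.sin(.59)+np.array([0,0,np.cos(.59)])
G=np.array([.426,.2837,.1228]); Rt=frame(-v,[.8383,.5453,0])
plan(Rt,G+.08*v); plan(Rt,G-.019*v)
```

```text
t 3.03 tcp [0.4567 0.2341 0.2316] shift mm [-8.7  1.1 43.7] share [-0.0174  0.0022  0.0874] rows> 1.069217479935554 turn deg [0.19 4.46 0.18] share [0.0005 0.0124 0.0005] rows> 0.6234426306233872 turn-first shift share [-0.0241  0.0026  0.0858]
t 3.03 tcp [0.4567 0.2341 0.2316] shift mm [ -1.    0.8 142.4] share [-0.002   0.0016  0.2848] rows> 3.4154450817075745 turn deg [0.19 4.46 0.18] share [0.0005 0.0124 0.0005] rows> 0.6234426306233872 turn-first shift share [-0.0241  0.0026  0.2838]
```

Emit:
servo_tool --commands '[0,0,0,0.0005,0.0124,0.0005,1,-0.024,0.0026,0,0,0,0,1,0,0,0.0355,0,0,0,1,0,0,0.0355,0,0,0,1,0,0,0.0355,0,0,0,1,0,0,0.0355,0,0,0,1,0,0,0.0355,0,0,0,1,0,0,0,0,0,0,1,0,0,0,0,0,0,1]'

```text
t: 3.78
tcp_pos: [0.436, 0.2676, 0.1505]
tool_rot: [0.457, 0.841, 0.138, -0.256]
force: [-1.0, 0.7, 0.6]
finger_gap: 0.998
gripper_force: 0.0
```

Run:
```python
from h import *
w=manip.snapshot('wrist');pickle.dump(w,open('w2.pkl','wb'));save(w,'w2.png')
s=manip.snapshot('scene')
cv2.imwrite('pics/b.png',np.hstack([cv2.resize(w['img'][84:384,56:456],(400,300)),cv2.resize(s['img'][150:300,100:300],(400,300))])[:,:,::-1])
h=np.array([.5453,-.8383,0]);v=h*np.sin(.59)+np.array([0,0,np.cos(.59)])
G=np.array([.426,.2837,.1228]); plan(frame(-v,[.8383,.5453,0]),G-.019*v)
print(proj(w,[G+.041*v,G,G-.041*v]))
```

```text
t 3.88 tcp [0.4375 0.2673 0.1514] shift mm [ 0.7 -0.8 53.9] share [ 0.0015 -0.0016  0.1079] rows> 1.2937992078262917 turn deg [ 0.1   0.02 -0.07] share [ 0.0003  0.0001 -0.0002] rows> 0.01717478980933141 turn-first shift share [ 0.0014 -0.0014  0.1079]
[[256.11397687 262.03059571]
 [256.41187854 225.52089981]
 [256.60918882 201.33930107]]
```

View pics/b.png

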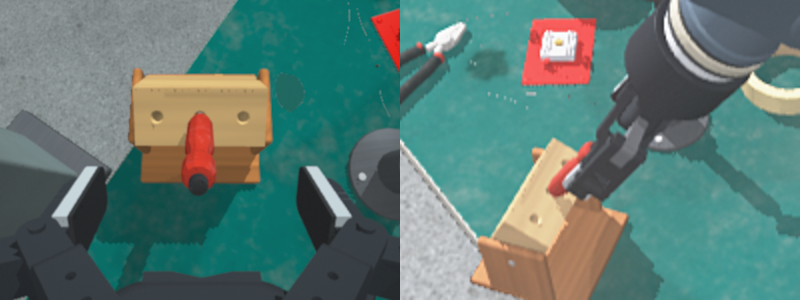

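The wrist view shows the handle centred at column 256, between the fingers, with its end at (256,269) and its base at (256,200). That matches the prediction, so I'll advance and grip.

Emit:
servo_tool --commands '[0,0,0.027,0,0,0,1,0,0,0.027,0,0,0,1,0,0,0.027,0,0,0,1,0,0,0.027,0,0,0,1,0,0,0,0,0,0,1]'

```text
t: 4.3
tcp_pos: [0.4194, 0.2928, 0.1056]
tool_rot: [0.457, 0.84, 0.138, -0.257]
force: [-0.4, 0.2, 0.9]
finger_gap: 1.002
gripper_force: 0.0
```

Emit:
servo_tool --commands '[0,0,0,0,0,0,-1,0,0,0,0,0,0,-1,0,0,0,0,0,0,-1,0,0,0,0,0,0,-1,0,0,0,0,0,0,-1,0,0,0,0,0,0,-1,0,0,0,0,0,0,-1,0,0,0,0,0,0,-1,0,0,0,0,0,0,-1,0,0,0,0,0,0,-1]' --force 50

```text
t: 5.13
tcp_pos: [0.4202, 0.2925, 0.1066]
tool_rot: [0.457, 0.84, 0.139, -0.256]
force: [-0.4, -3.8, 5.9]
finger_gap: 0.181
gripper_force: 48.6
```

Run:
```python
from h import *
h=np.array([.5453,-.8383,0]);b=h*.479+np.array([0,0,.878])
s=manip.sense();p=s['tcp_pos'];R0=R.from_quat(s['tool_rot']);plan(R0,p+.11*b);print(s['force'],s['finger_gap'],s['gripper_force'],R0.as_matrix().round(3))
```

```text
t 5.13 tcp [0.4202 0.2925 0.1066] shift mm [ 1.010e+01  1.000e-01 -1.096e+02] share [ 2.020e-02  1.000e-04 -2.191e-01] rows> 2.638348258794781 turn deg [0. 0. 0.] share [0. 0. 0.] rows> 0.0 turn-first shift share [ 2.020e-02  1.000e-04 -2.191e-01]
[-0.43338242 -3.7776378   5.87520443] 0.18115834015175983 48.5655677318573 [[-0.451  0.839 -0.303]
 [ 0.697  0.544  0.468]
 [ 0.557 -0.001 -0.83 ]]
```

Emit:
servo_tool --commands '[0.0015,0,-0.018,0,0,0,-1,0.0017,0,-0.018,0,0,0,-1,0.0017,0,-0.018,0,0,0,-1,0.0017,0,-0.018,0,0,0,-1,0,0,0,0,0,0,-1]'

```text
t: 5.55
tcp_pos: [0.431, 0.2772, 0.1393]
tool_rot: [0.457, 0.841, 0.139, -0.255]
force: [1.0, -2.9, -0.6]
finger_gap: 0.184
gripper_force: 48.9
```

Emit:
servo_tool --commands '[0.0017,0,-0.018,0,0,0,-1,0.0017,0,-0.018,0,0,0,-1,0.0017,0,-0.018,0,0,0,-1,0.0017,0,-0.02,0,0,0,-1,0.0017,0,-0.02,0,0,0,-1,0.0017,0,-0.02,0,0,0,-1,0.0017,0,-0.02,0,0,0,-1,0,0,0,0,0,0,-1]'

```text
t: 6.22
tcp_pos: [0.4489, 0.2507, 0.1989]
tool_rot: [0.457, 0.84, 0.14, -0.255]
force: [-0.1, -0.1, 0.4]
finger_gap: 0.186
gripper_force: 48.7
```

Run:
```python
from h import *
s=manip.sense();p=s['tcp_pos'];print(p,s['force'],s['finger_gap'],s['gripper_force'])
yh=R.from_quat(s['tool_rot']).as_matrix()[:,1]
plan(frame([0,0,-1],yh),[.611,.130,.19])
print(s['q'].round(2))
a,b,w=[manip.snapshot(n) for n in('scene','side','wrist')];pickle.dump((a,b,w),open('d.pkl','wb'))
c=lambda i,x,y,W,H:cv2.resize(i['img'][y:y+H,x:x+W],(400,300),interpolation=cv2.INTER_CUBIC)
Rt=R.from_quat(s['tool_rot']);g=p-.019*Rt.as_matrix()[:,2];t=p+.101*Rt.as_matrix()[:,2]
print('tip',t,proj(a,t),proj(b,t),proj(w,[t,g]))
cv2.imwrite('pics/e.png',np.vstack([np.hstack([c(a,120,180,140,105),c(b,150,130,120,90)]),np.hstack([c(w,156,100,200,150),c(w,56,84,400,300)])])[:,:,::-1])
```

```text
[0.44887746 0.25070786 0.19887733] [-0.14394262 -0.08333791  0.36293936] 0.18567195594015035 48.70422005653381
t 6.22 tcp [0.4489 0.2507 0.1989] shift mm [-162.4   70.7  -97.8] share [-0.3247  0.1414 -0.1957] rows> 4.851770803675569 turn deg [  0.16 -33.82   0.05] share [ 0.0005 -0.0939  0.0001] rows> 4.723012319363514 turn-first shift share [-0.3787  0.1415  0.0178]
[ 0.    0.54  1.7   0.51  1.28 -0.82]
tip [0.41859914 0.29806637 0.11496431] [[177.94323839 235.38207307]] [[193.34831947 180.2201992 ]] [[257.84930076 190.85229078]
 [257.69696297 279.00492965]]
```

View pics/e.png

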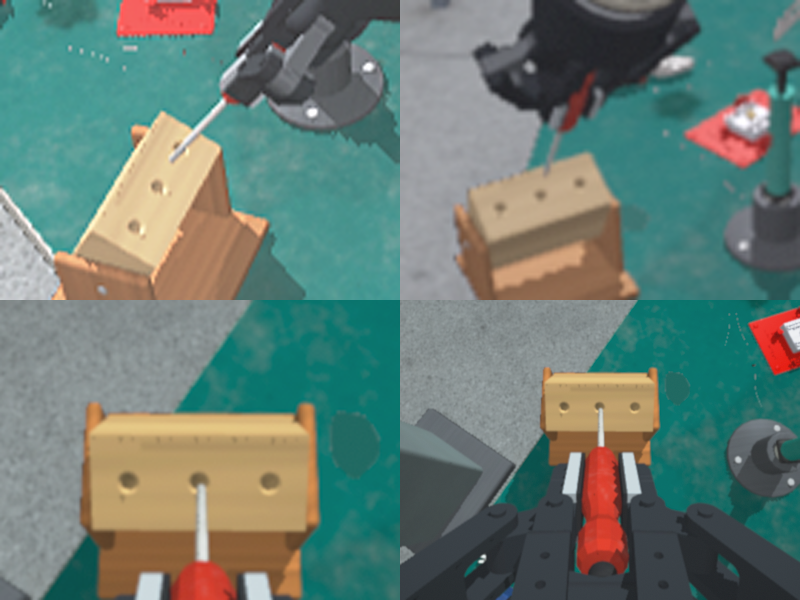

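All views show the tip clear of the bore, at scene (180.2,235.3), side (194.1,181) and wrist (257,193.5). Next I'll find the tip in the tool frame.

Run:
```python
from h import *
a,b,w=pickle.load(open('d.pkl','rb'))
X,e=tri([(a,(180.2,235.3)),(b,(194.1,181)),(w,(257,193.5))]);s=manip.sense()
R0=R.from_quat(s['tool_rot']);print(X,np.round(e,1).tolist(),'in tool',R0.inv().apply(X-s['tcp_pos']))
```

```text
[0.42048064 0.29544561 0.11541763] [[-0.4, 0.3], [-0.2, -0.2], [1.1, 1.2]] in tool [-0.00266366  0.00199977  0.09644624]
```

Run:
```python
from h import *
ps=pickle.load(open('ps.pkl','rb'));s,d=ps['scene'],ps['side']
for a,b in [((342,225),(295,237)),((437,355),(275,352)),((397,193),(342,232))]:
    X,e=tri([(s,a),(d,b)]);print(X.round(3),np.round(e,1).tolist())
```

```text
[0.653 0.157 0.09 ] [[0.1, 1.7], [0.7, -1.2]]
[ 0.61  -0.078  0.056] [[-0.8, -3.8], [-1.7, 3.1]]
[0.734 0.119 0.144] [[0.0, 1.2], [0.5, -0.9]]
```

Emit:
servo_tool --commands '[0,0,-0.03,0,0,0,-1,0,0,-0.03,0,0,0,-1,0,0,-0.03,0,0,0,-1,0,0,-0.03,0,0,0,-1,0,0,0,0,-0.0117,0,-1,0,0,0,0,-0.0117,0,-1,0,0,0,0,-0.0117,0,-1,0,0,0,0,-0.0117,0,-1,0,0,0,0,-0.0117,0,-1,0,0,0,0,-0.0117,0,-1,0,0,0,0,-0.0117,0,-1,0,0,0,0,-0.0117,0,-1]'

```text
t: 7.37
tcp_pos: [0.4645, 0.2232, 0.2462]
tool_rot: [0.478, 0.878, -0.001, -0.001]
force: [-0.2, -0.8, -1.1]
finger_gap: 0.184
gripper_force: 48.7
```

Run:
```python
from h import *
s=manip.sense();yh=R.from_quat(s['tool_rot']).as_matrix()[:,1]
plan(frame([0,0,-1],yh),[.610,.130,.25]);print(s['q'].round(2),s['gripper_force'],s['finger_gap'])
```

```text
t 7.37 tcp [0.4645 0.2232 0.2462] shift mm [-157.3   71.5   -4.1] share [-0.3146  0.1431 -0.0082] rows> 4.144671850852309 turn deg [-0.12 -0.06 -0.  ] share [-0.0003 -0.0002 -0.    ] rows> 0.01846458297135741 turn-first shift share [-0.3146  0.1431 -0.0075]
[ 0.23  0.36  1.69  0.    1.1  -0.34] 48.68884563446045 0.18397035813175178
```

Emit:
servo_tool --commands '[-0.0393,0.0179,0,0,0,0,-1,-0.0393,0.0179,0,0,0,0,-1,-0.0393,0.0179,0,0,0,0,-1,-0.0393,0.0179,0,0,0,0,-1,-0.0393,0.0179,0,0,0,0,-1,-0.0393,0.0179,0,0,0,0,-1,-0.0393,0.0179,0,0,0,0,-1,-0.0393,0.0179,0,0,0,0,-1,0,0,0,0,0,0,-1,0,0,0,0,0,0,-1]'

```text
t: 8.2
tcp_pos: [0.6105, 0.1295, 0.2447]
tool_rot: [0.478, 0.878, -0.0, -0.003]
force: [-0.6, -0.0, -1.8]
finger_gap: 0.181
gripper_force: 48.7
```

Emit:
servo_tool --commands '[0,0,0.027,0,0,0,-1,0,0,0.027,0,0,0,-1,0,0,0.027,0,0,0,-1,0,0,0.027,0,0,0,-1,0,0,0.027,0,0,0,-1,0,0,0.027,0,0,0,-1,0,0,0,0,0,0,-1,0,0,0,0,0,0,-1]'

```text
t: 8.87
tcp_pos: [0.6087, 0.1309, 0.1641]
tool_rot: [0.477, 0.879, -0.0, -0.003]
force: [0.3, 0.1, -0.6]
finger_gap: 0.186
gripper_force: 48.7
```

Run:
```python
from h import *
s=manip.sense();print(s['t'],s['tcp_pos'],s['tool_rot'],s['force'],s['gripper_force'])
a,b,w=[manip.snapshot(n) for n in('scene','side','wrist')];pickle.dump((a,b,w),open('f.pkl','wb'))
t=s['tcp_pos']+R.from_quat(s['tool_rot']).apply([0,0,.1]);print('tip',t,proj(a,t),proj(b,t),proj(w,t))
c=lambda i,x,y,W,H:cv2.resize(i['img'][y:y+H,x:x+W],(400,300),interpolation=cv2.INTER_CUBIC)
cv2.imwrite('pics/g.png',np.vstack([np.hstack([c(a,280,215,100,75),c(b,225,210,100,75)]),np.hstack([c(w,206,110,100,75),c(w,56,84,400,300)])])[:,:,::-1])
```

```text
8.8667 [0.60873738 0.13085063 0.16407932] [ 4.77492305e-01  8.78629085e-01 -4.40227304e-04 -3.44026576e-03] [ 0.32731097  0.14001361 -0.62132331] 48.73406946659088
tip [0.60809079 0.13110181 0.06408173] [[332.67452523 258.68497992]] [[273.28796245 252.69832195]] [[253.86777339 187.6920715 ]]
```

View pics/g.png

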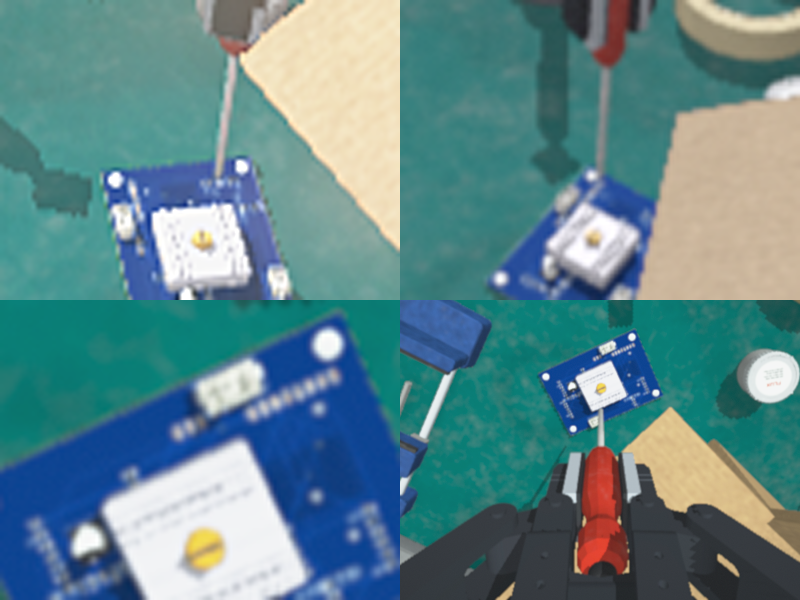

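The scene, side and wrist views show the tip hanging above the screw. The tip is at scene (334.7,258.8), side (275.2,254.5) and wrist (256,192); the screw is at scene (330.7,275), side (273.5,269.5) and wrist (257.5,172). The fine offset comes next.

Run:
```python
from h import *
a,b,w=pickle.load(open('f.pkl','rb'));s=manip.sense()
T,e=tri([(a,(334.7,258.8)),(b,(275.2,254.5)),(w,(256,192))]);S,e2=tri([(a,(330.7,275)),(b,(273.5,269.5)),(w,(257.5,172))])
T2,_=tri([(a,(334.7,258.8)),(b,(275.2,254.5))]);S2,_=tri([(a,(330.7,275)),(b,(273.5,269.5))])
print(T,S,T2,S2,np.round(e,1).tolist(),np.round(e2,1).tolist())
for p,u in((a,(330.7,275)),(b,(273.5,269.5)),(w,(257.5,172))):print(atz(p,u,.018))
R0=R.from_quat(s['tool_rot']);print('diff tool mm',R0.inv().apply(S-T)*1e3,R0.inv().apply(S2-T2)*1e3,'tip tool',R0.inv().apply(T-s['tcp_pos']))
# handle end check for tilt
print(proj(w,s['tcp_pos']-R0.apply([0,0,.06])),s['t'])
```

```text
[0.61180907 0.12889004 0.06209559] [0.61112611 0.13180194 0.01222437] [0.61234798 0.13010301 0.06054079] [0.61123624 0.13204251 0.01189606] [[0.4, 0.3], [-0.1, -0.2], [0.3, -0.4]] [[0.1, 0.6], [0.2, -0.5], [0.1, -0.1]]
[0.60862874 0.13033899 0.018     ]
[0.61049237 0.12578269 0.018     ]
[0.61026979 0.13300289 0.018     ]
diff tool mm [ 2.68323378  0.99136992 49.87886581] [ 2.1034947   0.10327546 48.65050885] tip tool [-0.00210249 -0.00014906  0.10391602]
[[255.30908197 350.58076361]] 9.0167
```

Emit:
servo_tool --commands '[0.0025,0,0.008,0,0,0,-1,0.0025,0,0.008,0,0,0,-1,0,0,0.008,0,0,0,-1,0,0,0.006,0,0,0,-1,0,0,0,0,0,0,-1,0,0,0,0,0,0,-1,0,0,0,0,0,0,-1,0,0,0,0,0,0,-1]'

```text
t: 9.68
tcp_pos: [0.6095, 0.1321, 0.1502]
tool_rot: [0.478, 0.878, 0.0, -0.001]
force: [-0.1, -0.6, -0.6]
finger_gap: 0.183
gripper_force: 48.7
```

Run:
```python
from h import *
s=manip.sense();print(s['t'],s['tcp_pos'],s['force'],abs(s['qd']).max())
a,b,w=[manip.snapshot(n) for n in('scene','side','wrist')]
t=s['tcp_pos']+R.from_quat(s['tool_rot']).apply([-.002,0,.1025]);print('tip',t,proj(a,t),proj(b,t))
c=lambda i,x,y,W,H:cv2.resize(i['img'][y:y+H,x:x+W],(400,300),interpolation=cv2.INTER_CUBIC)
cv2.imwrite('pics/k.png',np.vstack([np.hstack([c(a,280,215,100,75),c(b,225,210,100,75)]),np.hstack([c(w,206,150,100,75),c(w,56,84,400,300)])])[:,:,::-1])
```

```text
9.6833 [0.60945727 0.1320989  0.15017199] [-0.12235684 -0.55074806 -0.64372883] 0.0031956465538323015
tip [0.61032279 0.13064921 0.04766639] [[332.89154375 264.08418936]] [[274.03882496 258.3009641 ]]
```

View pics/k.png

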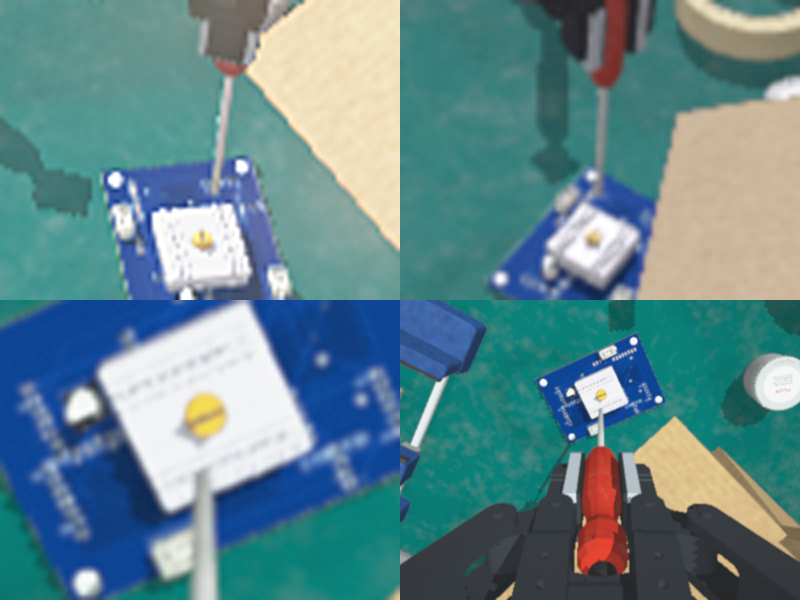

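The tip shows at scene (334,262.8) and side (275,258), over the screw and about 3 cm clear, with the arm still. I'm handing it in.

```bash
python3 -c "
from station import manip
print(manip.sign_off())"
```

```text
the job is handed in; nothing more can be done
None
```

I drew the screwdriver out of the rack and handed the job in with it held upright, blade down, measured about 3 cm above the blue board's screw and within about 3 mm of its axis; sign-off returned no verdict.

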